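# Index and lock the painting turntable

### The job

Turn the blue turntable by its red peg until its wide, yellow-marked notch faces the sliding key, then push the key fully home into that notch so that its black handle sits up against the guide. Turn gently: the blue ball standing on the turntable must stay upright in the middle, and the other things on the bench must be left where they are.

Things in the scene. Friction and masses are not known exactly. Their poses are not given: they have to be found in the camera images.
- lock_base: Grey base plate fixed to the bench, 130 (x) x 310 (y) x 12 mm, top at z = 12 mm. Origin: on the turntable's axis, at bench height. In its own frame the plate runs from y = +70 to -240 mm. Its place and yaw vary.
- guide_mid (a point): Middle of the top (z = 34 mm) of the aluminium guide on the base, at y = -127 mm in the base frame; guide 57 mm wide in x, from y = -97 to -157 mm. It holds the key's tongue in a straight covered slot along the base's y; a yellow line on it shows the key's line. Home is towards the base's +y.
- platter (a joint): Turntable angle in rad about the vertical axis through the base's origin, positive counter-clockwise from above; 0 = wide notch exactly facing the key (base's -y). Range -1.0 to 2.0; starts between 0.6 and 1.5, so it is to be turned clockwise. It stays where it is left (friction about 0.12 N m, some 2 N at the peg).
- peg_top (a point): Top centre of the red upright peg on the turntable, 18 mm diameter, z = 28 to 83 mm, 66 mm from the axis (steel collar 24 mm wide, 4 mm high at its foot). With the joint at q it stands at 130 degrees + q counter-clockwise from the base's +x axis.
- notch_mouth (a point): Middle of the wide notch's mouth, at the rim, 85 mm from the axis, z = 28 mm. Notch 25 mm wide, flared to 34 mm at the mouth, cut in to 58 mm from the axis, a yellow stripe each side. Two narrow 12 mm notches 100 degrees either side of it do not admit the key.
- platter_center (a point): On the turntable's axis, z = 31 mm, in the middle of its round cork top (100 mm across, top at z = 31 mm). The turntable is a blue disc of 170 mm diameter, z = 14 to 28 mm.
- lock_key: Loose T-shaped key, about 0.25 kg. Origin: underside centre of its black handle, a bar 60 (x) x 18 (y) x 30 mm high standing on the base plate (z = 12 to 42 mm). Starts with its origin at y = -192 to -204 mm in the base frame; fully home, handle against the guide, at y = -166 mm. Slides with a few newtons, pushed low on the back of the handle.
- key_nose (a point): Tip of the key's steel tongue, 99 mm along the key's +y from its origin, 7 mm above its underside. Tongue 22 mm wide, 14 mm high, nose tapered to 12 mm over the last 10 mm, 1.5 mm play each side in the guide. Fully home it is 18 mm inside the rim. Taper and flare draw the turntable into line if it is off by up to about 3 degrees.
- blue_ball: Loose dark blue ball of 58 mm diameter with a small flat seat, standing 56 mm high in the middle of the cork top (top at about z = 87 mm). Origin: centre of its underside, z axis up.
- jam_jar: Bystander: open glass jar, 69 mm wide, 80 mm high, loose, left of the turntable. Origin: centre of its underside.
- sanding_block: Bystander: brown cork sanding block, 112 x 64 x 32 mm, loose, to the right. Origin: centre of its underside.
- glue_bottle: Bystander: white squeeze bottle with red nozzle, 43 mm wide, 120 mm high, loose, beyond the turntable. Origin: centre of its underside.
- wood_block: Bystander: brown hardwood block, 85 x 60 x 48 mm, loose, beyond the turntable. Origin: centre of its underside.
Mind the look-alikes: they are no part of the job. What is shaped like the lock_key but green or purple is not meant. What is shaped like the blue_ball but green is not meant.

How it is judged:
By the outcome, as a careful person would: the job done as asked, in the order asked, and still so for the second after the job is handed in, with the robot touching nothing.
It also fails if it takes over 51 s, if anything falls off the work surface, if the arm or the gripper's body presses on something with over 40 N, if the wrist force passes 120 N, or if a joint passes its speed limit or range.

### The arm

A 6-joint arm with a two-finger parallel gripper is mounted at the origin on the work surface; the furniture and walls round the work are solid. World frame = base frame: x ahead of the robot, y to its left, z up, the work surface at z = 0. Lengths are in m, angles in rad, forces in N, time in s.
With the tool pointing down it reaches from about 0.375 to 0.975 m from the base axis. Payload 3.8 kg.
Tool frame: the origin (TCP) lies where the fingers leave the gripper's body, on its centre line; the fingertips stand 73 mm ahead of it and the grasp point (between the pads) lies 54 mm ahead of it (nose_length is the distance from the TCP to the fingertips, in m); z points along the fingers, y is the line along which they close (so a half turn about z gives the same grasp; the last joint's range is limited). The gripper opens to 85 mm and grips with 20 to 120 N. Pads are 22 mm wide; open, the fingers measure 114 mm over their backs; the gripper's body (76 mm by 85 mm) begins 54 mm behind the grasp point. The pads swing forward as they close: fully open they stand 13 mm farther back than shut.
Start: joints at [1.096, 0.264, 1.604, -0, 1.274, -0.037], TCP at [0.286, 0.611, 0.304] pointing down, gripper open.
Joint ranges: [-2.63, 2.63], [-0.94, 2.18], [0.31, 2.57], [-1.31, 4.45], [0, 2.66], [-2.55, 2.55]. Speed limits (rad/s): [2.57, 2.57, 3.14, 3.14, 3.14, 3.14].

### API

Orientations are given as a rotation vector (axis times angle).
In Python, from workcell import read_state, read_camera, calibration, finish_job, look_for, cut_out, tip_of, nose_length gives the robot as it stands.
- The arm moves only by the tool step_arm, never from a script. Its argument "targets" is a list of rows, each a list of 3 entries, a list of its own where there are three numbers: the turn, a rotation vector about the tool's x, y, z in rad, then the shift along the tool's x, y, z in mm, then the finger opening in mm, from 0 to 85.4. In form: [[[ax, ay, az], [x, y, z], grip], ...]. A call has 1 to 5 rows; each row shifts and turns the commanded pose from where the row before left it, along the tool's axes as they then stand; what a row does not reach is not made up. A row lasts 1/12 s, in which the tool goes at most 41.7 mm and 7.16 degrees, less where a joint would pass 70% of its speed; a pose out of reach is approached as far as the arm can. A call with a gripper value outside its range is refused whole. The fingers move at their own pace and stop on an object; "grip_force" is the grip in N (left out, the last holds). Time passes only in rows, so rows that do not move let the fingers close. It gives the time, the measured TCP pose, the force, the opening and the grip force at its end, in the units of the state.
- read_state(): the state, without advancing time (a new reading comes with each control period).
- read_camera(name): name is "scene" or "top" or "wrist"; returns the picture (420x560x3 uint8, red, green, blue); there is no depth.
- calibration(name): a dict with "camera_matrix" (3x3 intrinsics, pixels), "R" (3x3) and "t" (3): a world point X has camera coordinates R X + t. Camera axes: x right, y down, z forward; pixel columns grow to the right and rows downward; lengths in m; the calibration is good to about 2 mm. A picture is of the moment at which its call begins: read the wrist's pose just before it. calibration takes no time and is no camera call; for the wrist camera it gives the pose at the moment of the call.
- finish_job(): hands the job in; it is judged then, once.
Trained networks look in the newest picture that a camera, given by its name, has taken for a name from the list of things; names that differ only in an ending like _2 or _b are one class to them, and where a whole thing is asked for, a point or a joint stands for the part that bears it (a point fixed in the world has none). Each returns a list of dicts, best first, with "score" (0 to 1); they miss things now and then, are a little off and sometimes report something else, mostly with a low value. They report only what shows in the picture. A call takes as long as a camera call. They do not tell look-alikes from the thing itself.
- look_for(camera, query): "extent" ([left, top, right, bottom] in pixels, round what is visible of it).
- cut_out(camera, query): "region" (420x560 bool, what is visible of it) and "extent" ([left, top, right, bottom] in pixels, round what is visible of it).
- tip_of(camera, query): "at" ([row, column] in pixels: a listed point, or the origin of a listed thing).
The state is a dict: "time": time; "q": joint angles; "joint_vel": joint speeds; "joint_torque": joint torques, N m; "tool_pos": TCP position; "tcp_rot": TCP orientation; "wrist_force": force on the tool from outside, world axes, zero at the start; "torque": the same for the moment, N m; "width": opening from 0.0 (shut) to 1.0 (fully open); "grip_force": force on a finger pad.
Only numpy, scipy, OpenCV 4.12 (cv2) and the standard library are available. Lean on these libraries where they do the work, as an engineer would, in place of code of your own. Each camera call takes 0.05 s, during which the arm holds its last target. There are 200 camera calls.

## Working session

There is one attempt and no reset: what is moved stays moved. The work goes in short steps, Python scripts to look and compute and a tool call to move; the robot and the scene stay as the last step left them, time stands still between calls to the robot, and variables do not carry over. Pictures are saved under pics/ and viewed, at most 12 in all, crops included, and the job is handed in when it is done.

Besides the shell and the picture viewer there is one more tool, called after "Call:" as a command line: name --argument value ..., lists and objects as JSON in quotes. step_arm: Moves the arm, as the interface text tells. Its arguments: {"type":"object","properties":{"targets":{"type":"array","items":{"type":"array"}},"grip_force":{"type":"number"}},"required":["targets"]}

```bash
mkdir -p pics; cat > h.py <<'E'
import numpy as np, cv2
from workcell import *
from scipy.spatial.transform import Rotation as Rn
def ray(cam,rc,z):
    c=calibration(cam); K=np.array(c["camera_matrix"]);R=np.array(c["R"]);t=np.array(c["t"])
    d=R.T@np.linalg.solve(K,[rc[1],rc[0],1.]); o=-R.T@t
    return o+d*(z-o[2])/d[2]
def save(cam,n):
    im=read_camera(cam); cv2.imwrite(f"pics/{n}.png",im[:,:,::-1]); return im
E
python3 - <<'E'
from h import *
s=read_state(); print(s["time"],s["tool_pos"],s["tcp_rot"],nose_length() if callable(nose_length) else nose_length)
a=save("top","top0");b=save("scene","sc0")
for n,z in [("guide_mid",.034),("peg_top",.083),("notch_mouth",.028),("platter_center",.031),("lock_key",.012),("key_nose",.019),("lock_base",0),("blue_ball",.031),("jam_jar",0),("sanding_block",0),("glue_bottle",0),("wood_block",0)]:
    for c in ("top",):
        for r in tip_of(c,n)[:3]: print(n,c,round(r["score"],2),np.round(r["at"]),np.round(ray(c,r["at"],z),3))
print(read_state()["time"])
E
```

```text
0.0 [0.28589837 0.61082515 0.30258566] [-0.68208618 -3.06606858  0.00334149] 0.0726
peg_top top 0.67 [260. 238.] [0.454 0.099 0.083]
notch_mouth top 0.87 [220. 257.] [0.591 0.038 0.028]
platter_center top 0.57 [238. 238.] [0.528 0.101 0.031]
lock_key top 0.84 [274. 286.] [ 0.403 -0.062  0.012]
lock_key top 0.52 [188. 315.] [ 0.703 -0.166  0.012]
lock_key top 0.42 [233. 297.] [ 0.546 -0.102  0.012]
key_nose top 0.78 [306. 287.] [ 0.299 -0.063  0.019]
key_nose top 0.6 [176. 340.] [ 0.747 -0.255  0.019]
lock_base top 0.58 [242. 237.] [0.517 0.108 0.   ]
blue_ball top 0.77 [241. 238.] [0.517 0.103 0.031]
blue_ball top 0.77 [246. 197.] [0.503 0.242 0.031]
jam_jar top 0.94 [275. 149.] [0.405 0.409 0.   ]
sanding_block top 0.8 [249. 377.] [ 0.49  -0.381  0.   ]
glue_bottle top 0.67 [170. 284.] [ 0.771 -0.059  0.   ]
wood_block top 0.94 [171. 246.] [0.767 0.076 0.   ]
0.7
```

View pics/top0.png

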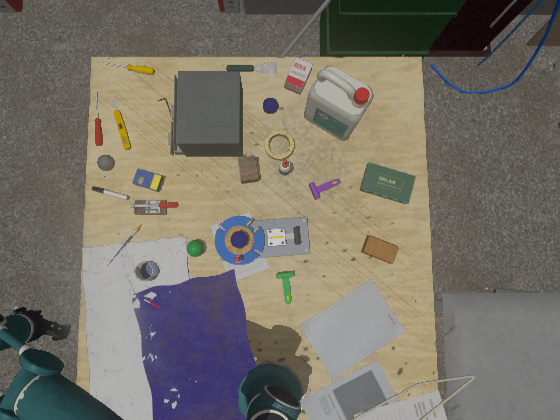

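View pics/sc0.png

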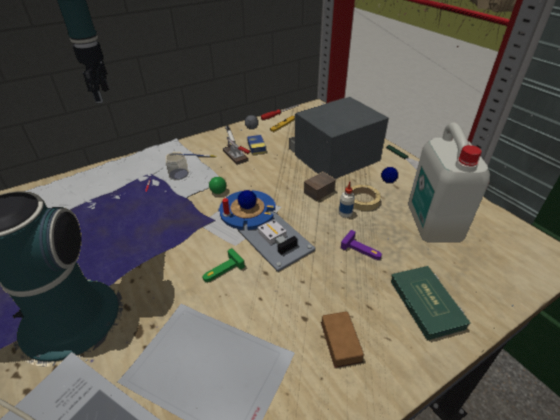

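Call:
step_arm --targets '[[[0,0,0],[-15,-15,0],60],[[0,0,0],[-28,-28,0],60],[[0,0,0],[-28,-28,0],60],[[0,0,0],[-28,-28,0],60],[[0,0,0],[-28,-28,0],60]]'

```text
time: 1.12
tool_pos: [0.3475, 0.441, 0.3039]
tcp_rot: [0.681, 3.067, 0.0]
wrist_force: [0.7, 0.7, -0.6]
width: 0.702
grip_force: 0.0
```

Call:
step_arm --targets '[[[0,0,0],[-28,-28,0],60],[[0,0,0],[-28,-28,0],60],[[0,0,0],[-28,-28,0],60],[[0,0,0],[-28,-28,0],60],[[0,0,0],[-28,-28,0],60]]'

```text
time: 1.53
tool_pos: [0.415, 0.2546, 0.3043]
tcp_rot: [0.681, 3.066, 0.001]
wrist_force: [1.1, -0.4, -0.2]
width: 0.703
grip_force: 0.0
```

Call:
step_arm --targets '[[[0,0,0],[-28,-28,0],60],[[0,0,0],[-28,-28,0],60],[[0,0,0],[-28,-28,0],60],[[0,0,0],[-20,-20,0],60],[[0,0,0],[0,0,0],60]]'

```text
time: 1.95
tool_pos: [0.4663, 0.1138, 0.3043]
tcp_rot: [0.689, 3.063, -0.003]
wrist_force: [-0.2, 0.2, 0.4]
width: 0.702
grip_force: 0.0
```

```bash
cat > look.py <<'E'
from h import *
import sys
def look(n,names=None):
    s=read_state(); R=Rn.from_rotvec(s["tcp_rot"]).as_matrix(); print(round(s["time"],2),np.round(s["tool_pos"],4),"yaw y-axis",np.round(np.degrees(np.arctan2(R[1,1],R[0,1])),1),np.round(s["wrist_force"],1))
    save("wrist",n)
    for k,z in [("guide_mid",.034),("peg_top",.083),("notch_mouth",.028),("platter_center",.031),("lock_key",.012),("key_nose",.019),("blue_ball",.031)]:
        if names and k not in names: continue
        for r in tip_of("wrist",k)[:2]: print(k,round(r["score"],2),np.round(r["at"]),np.round(ray("wrist",r["at"],z),4))
if __name__=="__main__": look(sys.argv[1],sys.argv[2:])
E
python3 look.py w1
```

```text
1.95 [0.4663 0.1138 0.3043] yaw y-axis 64.6 [-0.2  0.2  0.4]
guide_mid 0.83 [270. 198.] [ 0.5262 -0.0237  0.034 ]
peg_top 0.67 [194. 266.] [0.4587 0.11   0.083 ]
notch_mouth 0.82 [278. 261.] [0.5756 0.0451 0.028 ]
platter_center 0.79 [226. 283.] [0.5174 0.1055 0.031 ]
lock_key 0.6 [284. 157.] [ 0.5306 -0.0964  0.012 ]
lock_key 0.56 [190. 139.] [ 0.4026 -0.0424  0.012 ]
key_nose 0.92 [118.  77.] [ 0.3013 -0.0556  0.019 ]
key_nose 0.8 [257. 221.] [0.5285 0.0093 0.019 ]
blue_ball 0.8 [230. 283.] [0.5234 0.1027 0.031 ]
blue_ball 0.76 [152. 384.] [0.4828 0.2483 0.031 ]
```

View pics/w1.png

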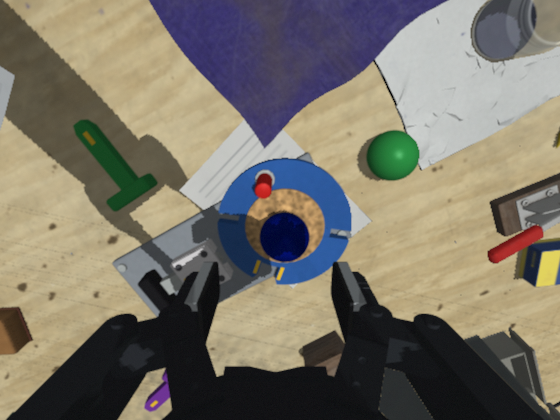

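The picture shows the disc around (285,221), the red peg top near (264,188), the yellow-marked notch near (268,272), guide at (198,265), black handle near (157,288). I fit the disc rim for the axis.

```bash
cat > fit.py <<'E'
from h import *
from scipy.optimize import least_squares
import sys
def fit(n,cam="wrist"):
    im=cv2.imread(f"pics/{n}.png"); hsv=cv2.cvtColor(im,cv2.COLOR_BGR2HSV)
    m=cv2.inRange(hsv,(100,130,90),(112,255,255)); m=cv2.morphologyEx(m,cv2.MORPH_CLOSE,np.ones((5,5)))
    c=max(cv2.findContours(m,cv2.RETR_EXTERNAL,cv2.CHAIN_APPROX_NONE)[0],key=cv2.contourArea)
    c=cv2.convexHull(c)[:,0,:]
    P=np.array([ray(cam,(p[1],p[0]),.028)[:2] for p in c])
    r=least_squares(lambda v:np.hypot(*(P-v[:2]).T)-v[2],[*P.mean(0),.085],loss="soft_l1",f_scale=.001)
    print("disc",cv2.contourArea(c),np.round(r.x,4),"rms",np.sqrt((r.fun**2).mean()).round(4)); return r.x
if __name__=="__main__":
    c=fit(sys.argv[1])[:2]
    read_camera("wrist")
    for k,z,off in [("peg_top",.083,130),("notch_mouth",.028,-90),("guide_mid",.034,-90),("lock_key",.012,-90)]:
        for r in tip_of("wrist",k)[:2]:
            p=ray("wrist",r["at"],z)[:2]; d=p-c; print(k,round(r["score"],2),np.round(p,4),"dist",np.hypot(*d).round(4),"ang-off",(np.degrees(np.arctan2(d[1],d[0]))-off).round(1)%360)
E
python3 fit.py w1
```

```text
disc 11728.5 [0.519  0.1061 0.0842] rms 0.0006
peg_top 0.89 [0.4586 0.1032] dist 0.0604 ang-off 52.69999999999999
peg_top 0.3 [0.4994 0.1048] dist 0.0196 ang-off 53.89999999999998
notch_mouth 0.95 [0.5807 0.0392] dist 0.0911 ang-off 42.7
guide_mid 0.79 [ 0.5298 -0.0282] dist 0.1347 ang-off 4.6
guide_mid 0.6 [0.5255 0.0055] dist 0.1009 ang-off 3.7
lock_key 0.9 [ 0.5322 -0.1037] dist 0.2102 ang-off 3.6
lock_key 0.69 [ 0.4069 -0.0485] dist 0.191 ang-off 324.1
```

Call:
step_arm --targets '[[[0,0,0],[6.5,-12,20],60],[[0,0,-0.11],[0,0,25],60],[[0,0,-0.11],[0,0,25],60],[[0,0,-0.11],[0,0,20],60],[[0,0,-0.11],[0,0,10],60]]'

```text
time: 3.02
tool_pos: [0.4522, 0.1097, 0.201]
tcp_rot: [0.012, -3.137, 0.001]
wrist_force: [-0.8, -0.3, -0.4]
width: 0.703
grip_force: 0.0
```

Call:
step_arm --targets '[[[0,0,0],[0,0,0],60]]'

```text
time: 3.1
tool_pos: [0.4518, 0.1096, 0.2008]
tcp_rot: [0.008, -3.136, 0.002]
wrist_force: [-0.4, -0.5, -0.7]
width: 0.702
grip_force: 0.0
```

```bash
python3 look.py w2 peg_top guide_mid lock_key notch_mouth; python3 fit.py w2
```

```text
3.1 [0.4518 0.1096 0.2008] yaw y-axis 90.3 [-0.4 -0.5 -0.7]
guide_mid 0.69 [296. 128.] [ 0.5374 -0.0305  0.034 ]
guide_mid 0.41 [286. 265.] [0.5267 0.0999 0.034 ]
peg_top 0.9 [246. 267.] [0.4627 0.1041 0.083 ]
lock_key 0.96 [395.  53.] [ 0.6967 -0.1578  0.012 ]
lock_key 0.94 [286.  69.] [ 0.5443 -0.104   0.012 ]
disc 21580.5 [0.5297 0.0993 0.0871] rms 0.0012
peg_top 0.77 [0.4573 0.1044] dist 0.0726 ang-off 45.9
guide_mid 0.55 [ 0.5307 -0.0283] dist 0.1276 ang-off 0.4
lock_key 0.95 [ 0.6802 -0.1505] dist 0.2916 ang-off 31.1
lock_key 0.94 [ 0.4017 -0.0492] dist 0.1961 ang-off 319.2
```

View pics/w2.png

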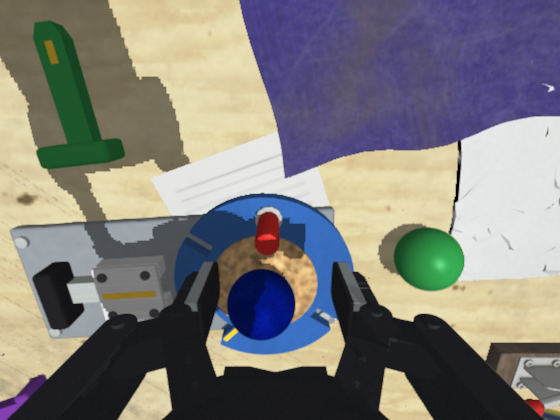

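The peg top is at about (267,245), 5 mm left of the finger midline; the plate edge gives yaw ≈ +3.5°. Descending around the peg.

Call:
step_arm --targets '[[[0,0,0],[-6,-5.5,10],50],[[0,0,0],[0,0,20],50],[[0,0,0],[0,0,25],50],[[0,0,0],[0,0,20],50],[[0,0,0],[0,0,5],50]]'

```text
time: 4.02
tool_pos: [0.4575, 0.1036, 0.12]
tcp_rot: [0.003, -3.135, 0.002]
wrist_force: [-1.2, -1.0, 0.1]
width: 0.583
grip_force: 0.0
```

Call:
step_arm --targets '[[[0,0,0],[0,0,0],30],[[0,0,0],[0,0,0],22],[[0,0,0],[0,0,0],20],[[0,0,0],[0,0,0],17],[[0,0,0],[0,0,0],17]]' --grip_force 20

```text
time: 4.43
tool_pos: [0.4611, 0.1045, 0.1252]
tcp_rot: [-0.004, 3.139, 0.0]
wrist_force: [1.4, -1.3, 1.2]
width: 0.202
grip_force: 17.6
```

```bash
python3 look.py w3 peg_top; python3 -c "
from h import *
s=read_state();print(s['width'],s['grip_force'],s['torque'],nose_length() if callable(nose_length) else nose_length)"
```

```text
4.43 [0.4611 0.1045 0.1252] yaw y-axis 90.1 [ 1.4 -1.3  1.2]
peg_top 0.77 [301. 278.] [0.458  0.1055 0.083 ]
0.20131721439803898 17.766523361206055 [-0.21427539 -0.02609009 -0.03753031] 0.0726
```

View pics/w3.png

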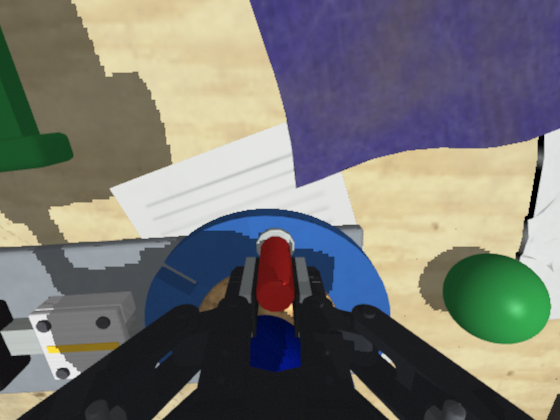

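The fingers hold the peg at (275,285), ball clear at (275,345). Turning clockwise along the arc.

Call:
step_arm --targets '[[[0,0,0.03],[0,2,0],17],[[0,0,0.05],[-0.1,3.3,0],17],[[0,0,0.07],[-0.2,4.6,0],17],[[0,0,0.07],[-0.2,4.6,0],17],[[0,0,0.07],[-0.2,4.6,0],17]]'

```text
time: 4.95
tool_pos: [0.4651, 0.1227, 0.1252]
tcp_rot: [0.454, 3.103, -0.001]
wrist_force: [5.6, -5.7, -1.7]
width: 0.203
grip_force: 17.6
```

Call:
step_arm --targets '[[[0,0,0.07],[-0.2,4.6,0],17],[[0,0,0.07],[-0.2,4.6,0],17],[[0,0,0.07],[-0.2,4.6,0],17],[[0,0,0.05],[-0.1,3.3,0],17],[[0,0,0.03],[0,2,0],17]]'

```text
time: 5.37
tool_pos: [0.4744, 0.1392, 0.1253]
tcp_rot: [0.893, 3.003, -0.001]
wrist_force: [9.7, -11.3, -4.1]
width: 0.201
grip_force: 17.5
```

```bash
python3 - <<'E'
from h import *
save("top","t4");save("wrist","w4")
for c,k,z in [("top","notch_mouth",.028),("wrist","notch_mouth",.028),("top","peg_top",.083),("wrist","guide_mid",.034)]:
    for r in tip_of(c,k)[:1]: print(c,k,r["score"],r["at"],ray(c,r["at"],z))
im=cv2.imread("pics/t4.png")[195:285,190:320]; im=cv2.resize(im,None,fx=4.5,fy=4.5,interpolation=cv2.INTER_CUBIC)
w=cv2.imread("pics/w4.png"); 
cv2.imwrite("pics/t4c.png",im)
E
```

```text
top notch_mouth 0.84 [233.9, 262.0] [0.54190112 0.0199521  0.028     ]
```

View pics/t4c.png

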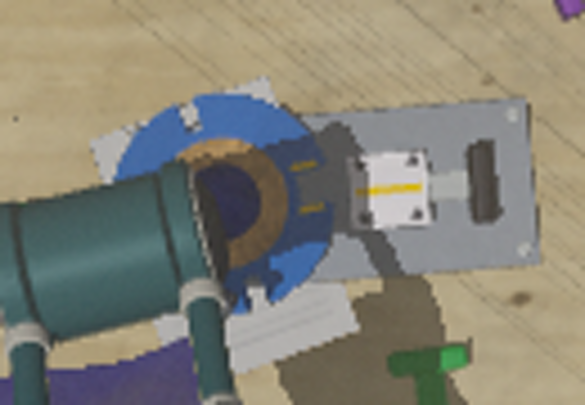

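The crop shows the yellow stripes at (305,165) and (312,208), guide line (362,190)–(420,187): some 5–9° remain. Turn 6° more, ease the radial pull, release and look.

Call:
step_arm --targets '[[[0,0,0.04],[-1.5,2.6,0],17],[[0,0,0.04],[-1.5,2.6,0],17],[[0,0,0.025],[0,1.7,0],17],[[0,0,0],[0,0,0],17],[[0,0,0],[0,0,0],17]]'

```text
time: 6.08
tool_pos: [0.4794, 0.1441, 0.1252]
tcp_rot: [1.049, 2.956, 0.002]
wrist_force: [4.6, -3.9, -0.1]
width: 0.201
grip_force: 17.9
```

Call:
step_arm --targets '[[[0,0,0],[0,0,0],30],[[0,0,0],[0,0,0],45],[[0,0,0],[0,0,0],45],[[0,0,0],[0,0,-20],45],[[0,0,0],[0,0,-40],45]]'

```text
time: 6.5
tool_pos: [0.4728, 0.1436, 0.1791]
tcp_rot: [-1.048, -2.95, 0.01]
wrist_force: [-0.4, 0.6, -0.6]
width: 0.529
grip_force: 0.0
```

Call:
step_arm --targets '[[[0,0,0],[0,-15,-40],45],[[0,0,0],[10,-30,-40],45],[[0,0,0],[10,-30,-40],45],[[0,0,0],[10,-20,-10],45],[[0,0,0],[0,0,0],45]]'

```text
time: 6.92
tool_pos: [0.4028, 0.0956, 0.302]
tcp_rot: [1.051, 2.956, 0.004]
wrist_force: [0.5, 0.2, 0.3]
width: 0.526
grip_force: 0.0
```

```bash
python3 look.py w5; python3 fit.py w5
```

```text
6.92 [0.4028 0.0956 0.302 ] yaw y-axis 50.8 [0.5 0.2 0.3]
guide_mid 0.92 [308. 262.] [ 0.5257 -0.0251  0.034 ]
peg_top 0.93 [220. 359.] [0.4773 0.1486 0.083 ]
notch_mouth 0.59 [286. 285.] [0.5194 0.019  0.028 ]
platter_center 0.56 [254. 335.] [0.5205 0.0985 0.031 ]
platter_center 0.54 [285. 281.] [0.5134 0.0172 0.031 ]
lock_key 0.79 [329. 229.] [ 0.5328 -0.0965  0.012 ]
key_nose 0.96 [291. 280.] [0.5257 0.0056 0.019 ]
key_nose 0.75 [197. 125.] [ 0.3005 -0.058   0.019 ]
blue_ball 0.91 [158. 413.] [0.4768 0.2376 0.031 ]
disc 7782.0 [0.517  0.1008 0.0828] rms 0.0009
peg_top 0.76 [0.4766 0.1456] dist 0.0603 ang-off 2.1
notch_mouth 0.7 [0.525  0.0122] dist 0.089 ang-off 5.1
guide_mid 0.93 [ 0.5327 -0.0293] dist 0.1311 ang-off 6.9
lock_key 0.87 [ 0.5354 -0.0986] dist 0.2003 ang-off 5.3
```

View pics/w5.png

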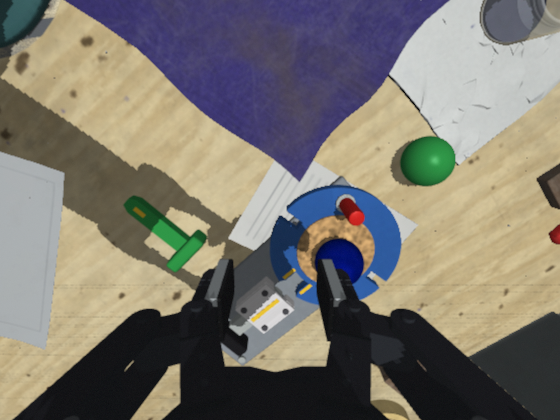

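Wrist view: notch stripes at (290,272),(304,287), guide line (265,310), peg (350,210). I rectify it to judge the alignment.

```bash
cat > rect.py <<'E'
from h import *
def rect(cam,n,out,z=.028,x0=.44,x1=.60,y0=-.12,y1=.19,s=2500):
    c=calibration(cam);K=np.array(c["camera_matrix"]);R=np.array(c["R"]);t=np.array(c["t"])
    w,h=int((y1-y0)*s),int((x1-x0)*s)
    # out px (u,v): y=y0+u/s, x=x0+v/s
    A=np.array([[0,1/s,x0],[1/s,0,y0],[0,0,z],[0,0,1.]])
    H=K@np.c_[R,t]@A
    cv2.imwrite(out,cv2.warpPerspective(cv2.imread(n),H,(w,h),flags=cv2.INTER_CUBIC|cv2.WARP_INVERSE_MAP))
E
python3 - <<'E'
from rect import *
rect("wrist","pics/w5.png","pics/r5.png")
E
```

```text
(no output)
```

View pics/r5.png

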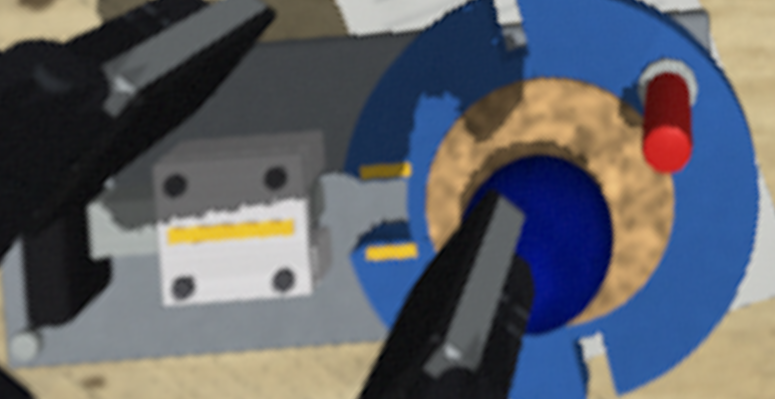

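Stripes are parallel to the guide line within about 1° and centred within ~2 mm: within capture. Now go behind the handle.

Call:
step_arm --targets '[[[0,0,0],[-32.5,-13,0],20],[[0,0,0],[-32.5,-13,0],0],[[0,0,0],[-32.5,-13,0],0],[[0,0,0],[-32.5,-13,0],0],[[0,0,0],[-32.5,-13,0],0]]'

```text
time: 7.98
tool_pos: [0.4898, -0.0582, 0.2983]
tcp_rot: [1.051, 2.96, 0.0]
wrist_force: [0.6, 0.2, -0.5]
width: 0.003
grip_force: 0.0
```

Call:
step_arm --targets '[[[0,0,0],[-32.5,-13,0],0],[[0,0,0],[-32.5,-13,0],0],[[0,0,0],[-32.5,-13,0],0],[[0,0,0.117],[0,0,10],0],[[0,0,0.117],[0,0,20],0]]'

```text
time: 8.4
tool_pos: [0.5428, -0.1512, 0.2706]
tcp_rot: [1.399, 2.806, 0.001]
wrist_force: [-0.5, -0.2, -0.4]
width: -0.0
grip_force: 0.0
```

Call:
step_arm --targets '[[[0,0,0.117],[0,0,20],0],[[0,0,0.117],[0,0,20],0],[[0,0,0.117],[0,0,20],0],[[0,0,0.117],[0,0,15],0],[[0,0,0.117],[0,0,5],0]]'

```text
time: 8.82
tool_pos: [0.5384, -0.148, 0.1849]
tcp_rot: [-2.147, -2.287, 0.004]
wrist_force: [-0.4, 0.8, -0.5]
width: -0.001
grip_force: 0.0
```

Call:
step_arm --targets '[[[0,0,0],[0,0,0],0]]'

```text
time: 8.9
tool_pos: [0.5388, -0.1481, 0.1857]
tcp_rot: [-2.144, -2.291, 0.003]
wrist_force: [-0.2, 0.3, -1.2]
width: 0.0
grip_force: 0.0
```

```bash
python3 look.py w6 lock_key guide_mid notch_mouth; python3 -c "
from h import *
print(read_state()['q'], nose_length() if callable(nose_length) else nose_length)"
```

```text
8.9 [ 0.5388 -0.1481  0.1857] yaw y-axis 3.8 [-0.2  0.3 -1.2]
guide_mid 0.9 [ 52. 276.] [ 0.5318 -0.0287  0.034 ]
notch_mouth 0.74 [ 49. 279.] [ 0.5343 -0.0256  0.028 ]
lock_key 0.87 [ 89. 116.] [ 0.4109 -0.0593  0.012 ]
lock_key 0.76 [155. 276.] [ 0.5384 -0.1015  0.012 ]
[-3.12809589e-01  1.48858663e-01  1.96506760e+00 -1.67892368e-05
  1.02596669e+00 -3.84279898e-01] 0.0726
```

View pics/w6.png

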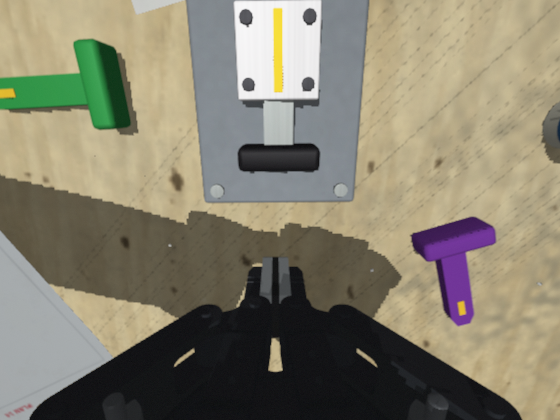

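The pusher (275,265) is in line with the handle (279,158). Descending behind it.

Call:
step_arm --targets '[[[0,0,0],[-4,1,20],0],[[0,0,0],[0,0,25],0],[[0,0,0],[0,0,25],0],[[0,0,0],[0,0,15],0],[[0,0,0],[0,0,0],0]]'

```text
time: 9.52
tool_pos: [0.5393, -0.1518, 0.1005]
tcp_rot: [-2.138, -2.295, 0.004]
wrist_force: [-1.0, -1.0, -0.6]
width: 0.003
grip_force: 0.0
```

Call:
step_arm --targets '[[[0,0,0],[8,0,3],0],[[0,0,0],[7,0,0],0],[[0,0,0],[5,0,0],0],[[0,0,0],[5,0,0],0],[[0,0,0],[4,0,0],0]]'

```text
time: 9.93
tool_pos: [0.5402, -0.1228, 0.1016]
tcp_rot: [2.141, 2.296, 0.002]
wrist_force: [-0.0, 0.2, 0.6]
width: -0.0
grip_force: 0.0
```

Call:
step_arm --targets '[[[0,0,0],[4,-1,3],0],[[0,0,0],[4,-1,2],0],[[0,0,0],[4,0,0],0],[[0,0,0],[4,0,0],0],[[0,0,0],[4,0,0],0]]'

```text
time: 10.35
tool_pos: [0.5359, -0.1035, 0.0952]
tcp_rot: [-2.144, -2.297, 0.0]
wrist_force: [0.4, -0.9, 0.0]
width: -0.001
grip_force: 0.7
```

Call:
step_arm --targets '[[[0,0,0],[3,0,0],0],[[0,0,0],[3,0,0],0],[[0,0,0],[3,0,0],0],[[0,0,0],[0,0,0],0]]'

```text
time: 10.68
tool_pos: [0.5352, -0.0941, 0.0951]
tcp_rot: [-2.143, -2.297, -0.0]
wrist_force: [0.4, -0.2, -1.2]
width: -0.003
grip_force: 0.0
```

```bash
python3 look.py w7 lock_key guide_mid notch_mouth
```

```text
10.68 [ 0.5352 -0.0941  0.0951] yaw y-axis 4.0 [ 0.4 -0.2 -1.2]
guide_mid 0.83 [152. 273.] [ 0.5296 -0.0283  0.034 ]
lock_key 0.89 [354. 495.] [ 0.6849 -0.1534  0.012 ]
lock_key 0.69 [179.  48.] [ 0.4115 -0.0541  0.012 ]
```

View pics/w7.png

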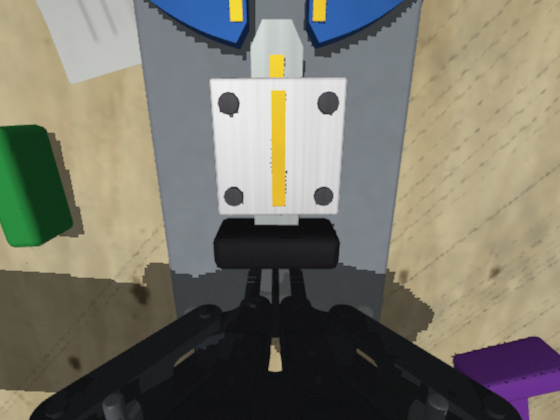

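The nose (277,25) stands centred between the stripes (236, 320), entering the notch; the handle at (277,240) is about 5–8 mm from the guide. Keep pushing.

Call:
step_arm --targets '[[[0,0,0],[3,0,0],0],[[0,0,0],[3,0,0],0],[[0,0,0],[2,0,0],0],[[0,0,0],[2,0,0],0],[[0,0,0],[0,0,0],0]]'

```text
time: 11.3
tool_pos: [0.5349, -0.086, 0.0953]
tcp_rot: [2.14, 2.297, -0.003]
wrist_force: [-0.3, -7.4, -2.5]
width: -0.001
grip_force: 3.9
```

Call:
step_arm --targets '[[[0,0,0],[2,0,0],0],[[0,0,0],[2,0,0],0],[[0,0,0],[0,0,0],0]]'

```text
time: 11.55
tool_pos: [0.5349, -0.0855, 0.0954]
tcp_rot: [2.134, 2.295, -0.009]
wrist_force: [0.6, -22.8, -3.9]
width: -0.0
grip_force: 11.4
```

Force rose sharply with no motion: it is home. Back off, lift and check.

Call:
step_arm --targets '[[[0,0,0],[-8,0,0],0],[[0,0,0],[-15,0,0],0],[[0,0,0],[-15,0,-10],0],[[0,0,0],[-10,0,-30],0],[[0,0,0],[0,0,-40],0]]'

```text
time: 11.97
tool_pos: [0.5351, -0.1291, 0.1724]
tcp_rot: [-2.14, -2.29, 0.006]
wrist_force: [1.0, -0.4, -0.4]
width: -0.003
grip_force: 0.0
```

Call:
step_arm --targets '[[[0,0,0],[0,0,-40],0],[[0,0,0],[0,0,-40],0],[[0,0,0],[0,0,-30],0],[[0,0,0],[0,0,0],0],[[0,0,0],[0,0,0],0]]'

```text
time: 12.38
tool_pos: [0.5391, -0.1287, 0.2884]
tcp_rot: [2.14, 2.293, 0.005]
wrist_force: [-0.1, 0.6, -0.2]
width: -0.001
grip_force: 0.0
```

```bash
python3 - <<'E'
from h import *
a=save("wrist","w8"); b=save("top","t8"); s=read_state(); print(s["time"],s["tool_pos"],s["wrist_force"])
w=cv2.imread("pics/w8.png"); t=cv2.imread("pics/t8.png")[195:285,190:320]
t=cv2.resize(t,(346,240),interpolation=cv2.INTER_CUBIC); 
w=cv2.resize(w[:300],(450,241))
cv2.imwrite("pics/f8.png",np.hstack([w[:240],t]))
E
```

```text
12.4833 [ 0.53706421 -0.12821494  0.28417038] [-0.6134328   0.32772255 -0.87578765]
```

View pics/f8.png

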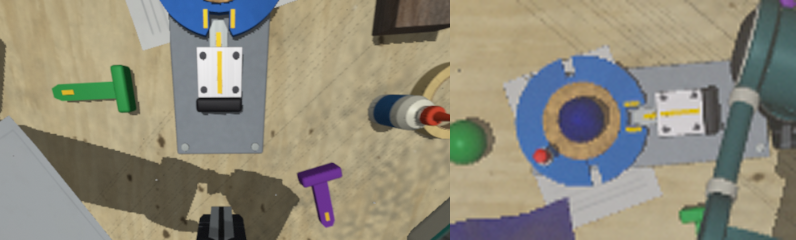

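The handle at (219,104) sits against the guide, the tongue is in the notch between the stripes at (219,20), and the ball is still in the middle of the cork at (583,119). Handing in.

```bash
python3 -c "
from workcell import finish_job
print(finish_job())"
```

```text
the job is handed in; nothing more can be done
None
```

I turned the turntable until its wide notch faced the key and pushed the key home with its handle against the guide. In the last pictures the ball was still in the middle, and the robot touched nothing else. I handed the job in at about 12.5 s; no verdict came back.

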